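# Take the honey dipper from its stand and hold it tipped over the mug

## Robot

A 6-joint arm with a two-finger parallel gripper is mounted at the origin on the work surface; the furniture and walls round the work are solid. World frame = base frame: x ahead of the robot, y to its left, z up, the work surface at z = 0. Lengths are in m, angles in rad, forces in N, time in s.
With the tool pointing down it reaches from about 0.3 to 0.75 m from the base axis. Payload 8.5 kg.
Tool frame: the origin (TCP) lies midway between the tips of the shut fingers; the grasp point (between the pads) lies 19 mm behind it (r.pinch_z is the distance from the TCP to the grasp point, in m); z points along the fingers, y is the line along which they close (so a half turn about z gives the same grasp; the last joint's range is limited). The gripper opens to 88 mm and grips with 3 to 60 N. Pads are 18 mm wide; open, the fingers measure 123 mm over their backs; the gripper's body (75 mm by 187 mm) begins 45 mm behind the grasp point.
Start: joints at [-1.491, 0.381, 1.297, -0, 1.464, -0.215], TCP at [0.16, -0.526, 0.239] pointing down, gripper open.
Joint ranges: [-3.11, 3.11], [-0.89, 2.33], [0.22, 2.48], [-1.42, 4.56], [0.17, 2.85], [-2.88, 2.88]. Speed limits (rad/s): [2.39, 2.39, 3.14, 3.14, 3.14, 3.14].

## Interface

Orientations are given as [roll, pitch, yaw] about the fixed x, y, z axes, in that order (R = Rz(yaw) Ry(pitch) Rx(roll)).
In Python, from station import r gives the robot as it stands. The module is installed in compiled form; this text tells all that it offers.
- The arm moves only by the tool play_rows, never from a script. Its argument "increments" is a list of rows, each an object with "delta_pos": the shift along the tool's x, y, z scaled (see below), a list of three; "roll": the turn about the tool's z scaled (see below); "grip": the gripper command: -1 is shut, 1 is fully open, values between are in proportion. A call has 1 to 12 rows; each row shifts and turns the commanded pose from where the row before left it, along the tool's axes as they then stand; what a row does not reach is not made up. The controller multiplies each number of a shift by 40 mm and each number of a turn by 90 degrees. A row lasts 1/10 s, in which the tool goes at most 50 mm and 8.59 degrees, less where a joint would pass 70% of its speed; a pose out of reach is approached as far as the arm can. A call with a number of a shift or a turn outside -1 to 1 is refused whole. A call with a gripper value outside its range is refused whole. The fingers move at their own pace and stop on an object; "force" is the grip in N (left out, the last holds). Time passes only in rows, so rows that do not move let the fingers close. It gives the time, the measured TCP pose, the force, the opening and the grip force at its end, in the units of the state.
- r.get_obs(): the state, without advancing time (a new reading comes with each control period).
- r.grab_frame(name): name is "scene" or "side" or "wrist"; returns a dict with "pixels" (400x640x3 uint8, blue, green, red), "K" (3x3 intrinsics, pixels), "k1" (the pictures are not rectified: a ray, as slopes to the right and down, at radius r is drawn at 1 + k1 r^2 times it, then the intrinsics apply), "xyz" and "rotation" of the camera in the world. Camera axes: x right, y down, z forward; pixel columns grow to the right and rows downward; lengths in m; the calibration is good to about 2 mm. A picture is of the moment at which its call begins. There is no depth.
- r.close_job(): hands the job in; it is judged then, once.
The state is a dict: "clock": time; "q": joint angles; "joint_velocities": joint speeds; "tau": joint torques, N m; "tcp_pos": TCP position; "orientation": TCP orientation; "wrist_force": force on the tool from outside, world axes, zero at the start; "ft_torque": the same for the moment, N m; "finger_gap": finger opening in m; "grasp_force": force on a finger pad.
Only numpy, scipy, OpenCV 4.12 (cv2) and the standard library are available. Lean on these libraries where they do the work, as an engineer would, in place of code of your own. Each camera call takes 0.05 s, during which the arm holds its last target. There are 200 camera calls.

## Task

Three wooden kitchen tools hang by their collars in the slots of a small stand; draw the honey dipper (the one with the grooved barrel head and a ball on the end of its handle) forward out of its slot and tip it over so that it leans about half-way between upright and lying, head end down, with its head centred a few centimetres above the mouth of the mug, ready for honey to be dripped. Finish while still holding it there, still and touching neither the mug nor the stand; do not let go. Leave the other two tools hanging where they are, and do not shift the mug or the honey jar.

Things in the scene. Friction and masses are not known exactly. Their poses are not given: they have to be found in the camera images.
- stand: fixed dark wooden stand, 100 x 310 mm; origin: middle of its underside on the table, z up. Its top board (12 mm thick, top face at z = 152 mm, x from -45 to +40 mm) has three slots 20 mm wide at y = -95, 0 and +95 mm, open to the stand's -x (roughly towards the robot). A tool's shaft sits at x = 0 in its slot. Cheeks at y = +-147 mm, below the board
- stand_lip (a point): middle of the board's front edge, x = -45 mm on the stand, on top of a lip 5 mm high and 8 mm deep (157 mm above the table). Collars must be lifted over the lip: raise a tool about 10 mm, draw it level to the stand's -x by at least 75 mm until head and collar are clear of the board, only then lift: heads cannot pass up through the slots
- dipper_grip (a point): middle of the handle of the honey dipper: loose turned wooden tool, 209 mm, about 60 g, in any of the slots. z points along it to the handle's end, up as it hangs; it is round. Handle: rod of 18 mm diameter from 32 mm below this point to 36 mm above, ended by a 24 mm ball whose top is 50 mm above. Collar: 30 mm diameter, 10 mm thick, underside 42 mm below, resting on the board. Then a 12 mm shaft and the head
- dipper_head (a point): centre of the dipper's head, on the tool's axis 134.5 mm below dipper_grip: a grooved barrel 35 mm in diameter and 48 mm long. As it hangs its lower end is 35 mm above the table and its top 56 mm below the board's underside
- reamer_grip (a point): middle of the handle of the citrus reamer (pointed cone head, flat handle end), which hangs in another slot; same handle and collar as the dipper; leave it hanging
- muddler_grip (a point): middle of the handle of the muddler (plain blunt round head, flat handle end), which hangs in another slot; same handle and collar; leave it hanging
- mug_mouth (a point): centre of the mouth of the white stoneware mug, at the height of its rim, 91 mm above the table; z up; mug 82 mm in outside diameter, mouth about 70 mm inside, handle on its -y side reaching 74 mm from this axis. The mug stands to the right of the stand
- honey_center (a point): centre of the honey jar, 60 mm in diameter, 85 mm high, that stands in front of the stand; not to be moved

How it is judged:
On the way:
1. the dipper, held by the fingers, has been drawn forward out of its slot (its handle at least 60 mm in front of where it hung) (x of dipper_grip in the frame of stand below -0.06 m and contact force between the fingers and dipper above 1 N), for 0.1 s.
At the end, for the whole second after the job is handed in: held still in the fingers, leaning 30 to 60 degrees from upright, head down; head centre within 30 mm of the mug's axis and 30 to 120 mm above its rim, touching neither mug nor stand; mug (upright) and honey jar moved under 25 mm, the other two tools under 30 mm (contact force between the fingers and dipper above 1 N and angle between dipper_grip's own z axis and vertical between 0.52 and 1.05 rad and horizontal distance between dipper_head and mug_mouth below 0.03 m and z of dipper_head in the frame of mug_mouth between 0.03 and 0.12 m and linear speed of dipper below 0.03 m/s and contact force between each of dipper, the arm, the fingers and mug below 0.2 N and contact force between dipper and stand below 0.2 N and distance of each of mug_mouth, honey_center from where it was at the start of the episode below 0.025 m and angle between mug_mouth's own z axis and vertical below 0.1 rad and not (distance of any of reamer_grip, muddler_grip from where it was at the start of the episode above 0.03 m)); the arm keeps its last pose, push and grip.
It fails at once if the reamer or the muddler is moved more than 30 mm (distance of any of reamer_grip, muddler_grip from where it was at the start of the episode above 0.03 m).
It fails at once if the mug is shifted more than 25 mm or tipped (distance of mug_mouth from where it was at the start of the episode above 0.025 m or angle between mug_mouth's own z axis and vertical above 0.3 rad).
It fails at once if the honey jar is shifted more than 25 mm (distance of honey_center from where it was at the start of the episode above 0.025 m).
It also fails if it takes over 48 s, if anything falls off the work surface, if the arm or the gripper's body presses on something with over 40 N, if the wrist force passes 120 N, or if a joint passes its speed limit or range.

## Working session

There is one attempt and no reset: what is moved stays moved. The work goes in short steps, Python scripts to look and compute and a tool call to move; the robot and the scene stay as the last step left them, time stands still between calls to the robot, and variables do not carry over. Pictures are saved under pics/ and viewed, at most 11 in all, crops included, and the job is handed in when it is done.

Besides the shell and the picture viewer there is one more tool, called by a JSON object that holds its "op" and its "data", one argument or row to a line. play_rows: Moves the arm, as the interface text tells. Its arguments: {"type":"object","properties":{"increments":{"type":"array","items":{"type":"object","properties":{"delta_pos":{"type":"array","items":{"type":"number"}},"roll":{"type":"number"},"grip":{"type":"number"}}}},"force":{"type":"number"}},"required":["increments"]}

```bash
mkdir -p pics; cat > h.py <<'E'
import numpy as np, cv2, pickle
from station import r
from scipy.spatial.transform import Rotation as Rot
def grab(n,tag):
    f=r.grab_frame(n); cv2.imwrite(f'pics/{tag}.png',f['pixels']); pickle.dump(f,open(f'pics/{tag}.pkl','wb')); return f
def load(tag): return pickle.load(open(f'pics/{tag}.pkl','rb'))
def ray(f,u,v):
    K=np.array(f['K']); d=cv2.undistortPoints(np.array([[[u,v]]],float),K,np.array([f['k1'],0,0,0.]))[0,0]
    R=np.array(f['rotation']); R=R if R.shape==(3,3) else Rot.from_euler('xyz',R.ravel()).as_matrix()
    w=R@np.array([d[0],d[1],1]); return np.array(f['xyz']),w/np.linalg.norm(w)
def onz(f,u,v,z):
    o,d=ray(f,u,v); return o+d*(z-o[2])/d[2]
def tri(obs):
    A=0;b=0
    for f,u,v in obs:
        o,d=ray(f,u,v); P=np.eye(3)-np.outer(d,d); A=A+P; b=b+P@o
    x=np.linalg.solve(A,b); return x,[np.linalg.norm(np.cross(x-ray(f,u,v)[0],ray(f,u,v)[1])) for f,u,v in obs]
def proj(f,p):
    R=np.array(f['rotation']); R=R if R.shape==(3,3) else Rot.from_euler('xyz',R.ravel()).as_matrix()
    c=R.T@(np.array(p)-f['xyz']); x=c[:2]/c[2]; x=x*(1+f['k1']*(x@x)); K=np.array(f['K']); return K[:2,:2]@x+K[:2,2]
E
python3 - <<'E'
from h import *
for n in ['scene','side','wrist']:
    f=grab(n,n+'0'); print(n,f['xyz'],f['rotation'],f['K'],f['k1'])
print(r.get_obs(), r.pinch_z)
E
```

```text
scene [0.01242302 0.50164987 0.72488999] [-2.29866252e+00 -1.65667220e-03 -2.33967872e+00] [[399.98840159   0.         318.99822143]
 [  0.         399.98840159 199.09335167]
 [  0.           0.           1.        ]] 0.02376245430653279
side [ 0.43376218 -0.78979882  0.50336932] [-1.98248801  0.01009582 -0.09506958] [[364.91632364   0.         321.17357337]
 [  0.         364.91632364 198.61158036]
 [  0.           0.           1.        ]] -0.04114486308368296
wrist [ 0.22657266 -0.50487173  0.38423796] [ 2.86671008e+00  5.61783327e-04 -1.27598318e+00] [[341.55001842   0.         321.10237108]
 [  0.         341.55001842 200.99943931]
 [  0.           0.           1.        ]] -0.054700918942539103
{'clock': 0.15, 'q': array([-1.49132631e+00,  3.81030989e-01,  1.29797954e+00,  2.91988346e-05,
        1.46359237e+00, -2.15329874e-01]), 'joint_velocities': array([-0.00139403, -0.00382552, -0.00270584, -0.00100579,  0.0002431 ,
       -0.00064297]), 'tau': array([ 1.54629284e-03, -4.38079584e+01, -2.24616176e+01,  7.13065546e-02,
        3.43609590e-02, -8.79228287e-05]), 'tcp_pos': array([ 0.15977535, -0.52608295,  0.23832124]), 'orientation': array([-3.14061194e+00, -2.44216905e-04,  2.94796636e-01]), 'wrist_force': array([-0.16612313, -0.12317171,  1.46099988]), 'ft_torque': array([ 0.05007702, -0.00992606,  0.05333938]), 'grasp_force': 0.0, 'finger_gap': 0.0882455873113471} 0.0187
```

View pics/scene0.png

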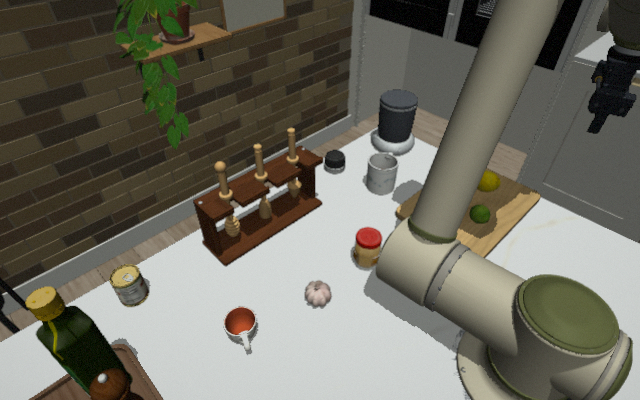

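View pics/side0.png

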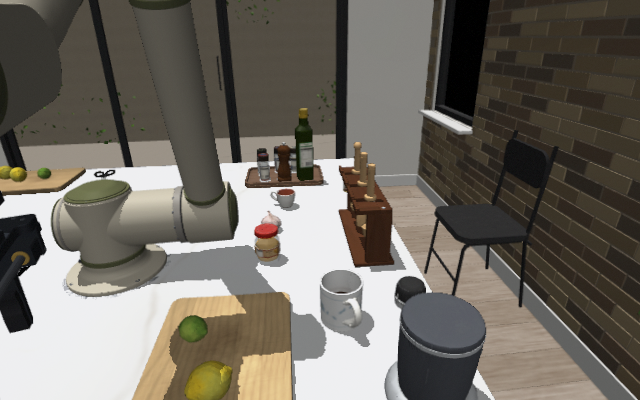

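The scene view shows the stand at (260,200), with what looks like a ball-ended tool at (220,165). The mug is at (382,172) and the jar at (368,245). In the side view the mug is at (341,298). I'll zoom in to confirm which tool is the dipper and to measure.

```bash
python3 - <<'E'
from h import *
a=load('scene0')['pixels'][120:270,180:420]; b=load('side0')['pixels'][130:340,240:400]
a=cv2.resize(a,None,fx=3.3,fy=3.3,interpolation=cv2.INTER_CUBIC)[:590]; cv2.imwrite('pics/a.png',a)
b=cv2.resize(b,None,fx=2.8,fy=2.8,interpolation=cv2.INTER_CUBIC); cv2.imwrite('pics/b.png',b)
E
```

```text
(no output)
```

View pics/a.png

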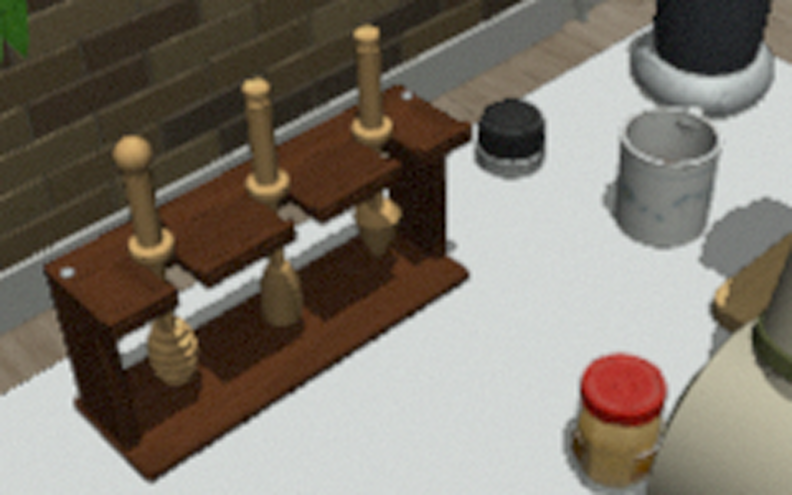

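View pics/b.png

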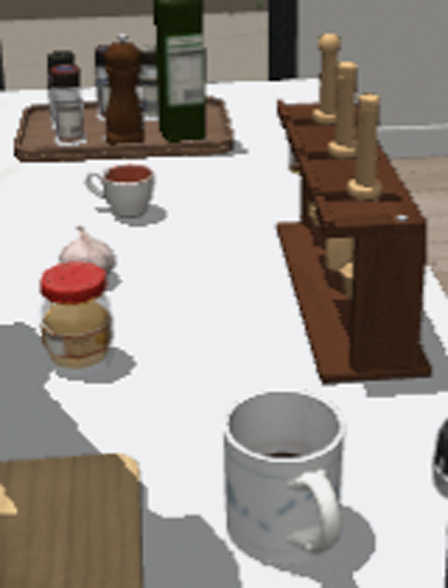

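The crops settle it: the dipper (ball end at scene (220,167), grooved head) hangs in the +y slot. The mug mouth is at scene (383,161) and side (342,282). The jar lid is at scene (368,237).

```bash
python3 - <<'E'
from h import *
np.set_printoptions(precision=4,suppress=True)
s=load('scene0');d=load('side0')
P={'ball':((220,166.7),(357.9,145.4),.232),'c1':((225.8,194.8),(356.8,171.1),.157),'c2':((260.9,175.5),(362.1,182.5),.157),'c3':((292.7,159.1),(370.4,197.1),.157),'mug':((382.7,161.5),(341.8,282.5),.091),'jar':((368.5,236.7),(266.4,230.4),.085)}
for k,(a,b,z) in P.items(): print(k,onz(s,*a,z),onz(d,*b,z),*tri([(s,*a),(d,*b)]))
E
```

```text
ball [0.6202 0.1925 0.232 ] [0.6268 0.1858 0.232 ] [0.6264 0.1901 0.2293] [np.float64(0.001896319713290123), np.float64(0.0018963197132899061)]
c1 [0.6192 0.1928 0.157 ] [0.6255 0.184  0.157 ] [0.6256 0.1904 0.1534] [np.float64(0.00173568995418413), np.float64(0.0017356899541841218)]
c2 [0.62  0.097 0.157] [0.6227 0.093  0.157 ] [0.6227 0.0957 0.1555] [np.float64(0.0007137517959878634), np.float64(0.0007137517959878916)]
c3 [0.6174 0.0029 0.157 ] [ 0.6232 -0.0046  0.157 ] [ 0.6231 -0.0005  0.154 ] [np.float64(0.0016630807541438408), np.float64(0.001663080754143885)]
mug [ 0.5134 -0.2204  0.091 ] [ 0.5204 -0.24    0.091 ] [ 0.5211 -0.23    0.0829] [np.float64(0.0010336593516707068), np.float64(0.001033659351670442)]
jar [0.3647 0.0095 0.085 ] [ 0.3719 -0.0097  0.085 ] [0.37   0.0037 0.0774] [np.float64(0.0009547362989596279), np.float64(0.0009547362989596963)]
```

{"op": "play_rows", "data": {
  "increments": [
    {"delta_pos":[0,0,-1],"roll":0.094,"grip":0.4},
    {"delta_pos":[0,0,-1],"roll":0.094,"grip":0.4},
    {"delta_pos":[0.2,-0.3,0],"roll":0,"grip":0.4},
    {"delta_pos":[0.6,-0.9,0],"roll":0,"grip":0.4},
    {"delta_pos":[0.6,-0.9,0],"roll":0,"grip":0.4},
    {"delta_pos":[0.6,-0.9,0],"roll":0,"grip":0.4},
    {"delta_pos":[0.6,-0.9,0],"roll":0,"grip":0.4},
    {"delta_pos":[0.6,-0.9,0],"roll":0,"grip":0.4},
    {"delta_pos":[0.6,-0.9,0],"roll":0,"grip":0.4},
    {"delta_pos":[0.6,-0.9,0],"roll":0,"grip":0.4},
    {"delta_pos":[0.6,-0.9,0],"roll":0,"grip":0.4},
    {"delta_pos":[0,0,0],"roll":0,"grip":0.4}
  ]
}}

```text
clock: 1.35
tcp_pos: [0.3613, -0.2223, 0.3183]
orientation: [-3.14, -0.0, 0.007]
wrist_force: [0.6, 0.1, 0.2]
finger_gap: 0.0613
grasp_force: 0.0
```

{"op": "play_rows", "data": {
  "increments": [
    {"delta_pos":[0.6,-0.94,0],"roll":0,"grip":0.4},
    {"delta_pos":[0.6,-0.94,0],"roll":0,"grip":0.4},
    {"delta_pos":[0.6,-0.94,0],"roll":0,"grip":0.4},
    {"delta_pos":[0.6,-0.94,0],"roll":0,"grip":0.4},
    {"delta_pos":[0.6,-0.94,0],"roll":0,"grip":0.4},
    {"delta_pos":[0.6,-0.94,0],"roll":0,"grip":0.4},
    {"delta_pos":[0.6,-0.94,0],"roll":0,"grip":0.4},
    {"delta_pos":[0.6,-0.94,0],"roll":0,"grip":0.4},
    {"delta_pos":[0.6,-0.94,0],"roll":0,"grip":0.4},
    {"delta_pos":[0.6,-0.94,0],"roll":0,"grip":0.4},
    {"delta_pos":[0.6,-0.94,0],"roll":0,"grip":0.4},
    {"delta_pos":[0,0,0],"roll":0,"grip":0.4}
  ]
}}

```text
clock: 2.55
tcp_pos: [0.6255, 0.1903, 0.3156]
orientation: [-3.141, 0.003, 0.004]
wrist_force: [0.8, -0.4, -0.2]
finger_gap: 0.0617
grasp_force: 0.0
```

```bash
python3 - <<'E'
from h import *
f=grab('wrist','w1'); print(r.get_obs()['tcp_pos'])
for y in(.189,): print(proj(f,[.623,y,.232]),proj(f,[.6235,.094,.23]),proj(f,[.623,-.002,.23]))
E
```

```text
[0.62474834 0.18824406 0.31631697]
[324.20649942 210.9275496 ] [456.79303254 209.84425781] [583.48164839 210.76814801]
```

View pics/w1.png

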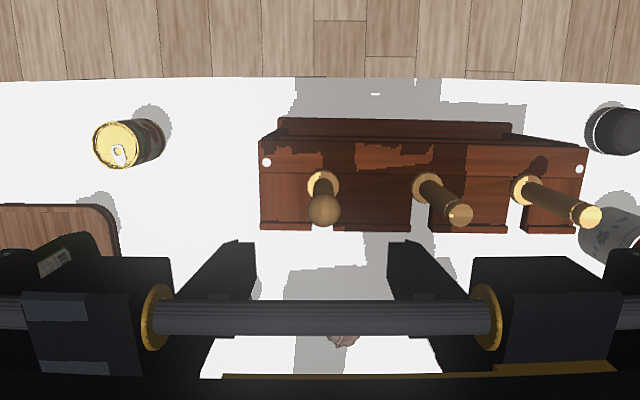

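The wrist view shows the ball at (323,210), against a predicted (324,211), so the fix is good. I'll descend and grip.

{"op": "play_rows", "data": {
  "increments": [
    {"delta_pos":[-0.03,0,0.7],"roll":0,"grip":0.4},
    {"delta_pos":[0,0,0.8],"roll":0,"grip":0.4},
    {"delta_pos":[0,0,0.8],"roll":0,"grip":0.4},
    {"delta_pos":[0,0,0.5],"roll":0,"grip":0.4},
    {"delta_pos":[0,0,0.45],"roll":0,"grip":0.4},
    {"delta_pos":[0,0,0],"roll":0,"grip":0.4},
    {"delta_pos":[0,0,0],"roll":0,"grip":0.4}
  ]
}}

```text
clock: 3.3
tcp_pos: [0.6229, 0.186, 0.1894]
orientation: [3.141, -0.0, -0.001]
wrist_force: [0.5, 0.6, 0.7]
finger_gap: 0.0617
grasp_force: 0.0
```

{"op": "play_rows", "data": {
  "force": 25,
  "increments": [
    {"delta_pos":[0,-0.06,0.1],"roll":0,"grip":0.4},
    {"delta_pos":[0,0,0],"roll":0,"grip":0},
    {"delta_pos":[0,0,0],"roll":0,"grip":-0.4},
    {"delta_pos":[0,0,0],"roll":0,"grip":-1},
    {"delta_pos":[0,0,0],"roll":0,"grip":-1},
    {"delta_pos":[0,0,0],"roll":0,"grip":-1},
    {"delta_pos":[0,0,0],"roll":0,"grip":-1}
  ]
}}

```text
clock: 4.0
tcp_pos: [0.623, 0.1895, 0.1849]
orientation: [-3.142, -0.0, -0.0]
wrist_force: [0.4, -0.3, -0.1]
finger_gap: 0.0201
grasp_force: 24.2
```

{"op": "play_rows", "data": {
  "increments": [
    {"delta_pos":[0,0,-0.15],"roll":0,"grip":-1},
    {"delta_pos":[0,0,-0.15],"roll":0,"grip":-1},
    {"delta_pos":[0,0,0],"roll":0,"grip":-1},
    {"delta_pos":[-0.25,0,0],"roll":0,"grip":-1},
    {"delta_pos":[-0.5,0,0],"roll":0,"grip":-1},
    {"delta_pos":[-0.5,0,0],"roll":0,"grip":-1},
    {"delta_pos":[-0.5,0,0],"roll":0,"grip":-1},
    {"delta_pos":[-0.5,0,0],"roll":0,"grip":-1},
    {"delta_pos":[-0.5,0,0],"roll":0,"grip":-1},
    {"delta_pos":[-0.25,0,0],"roll":0,"grip":-1},
    {"delta_pos":[0,0,0],"roll":0,"grip":-1},
    {"delta_pos":[0,0,0],"roll":0,"grip":-1}
  ]
}}

```text
clock: 5.2
tcp_pos: [0.5037, 0.1896, 0.197]
orientation: [-3.142, -0.001, -0.001]
wrist_force: [0.0, -0.9, -0.4]
finger_gap: 0.0202
grasp_force: 24.4
```

```bash
python3 - <<'E'
from h import *
a=grab('scene','s2')['pixels'][100:280,180:420]; b=grab('side','d2')['pixels'][100:280,180:420]
c=np.hstack([a,b]); cv2.imwrite('pics/c2.png',cv2.resize(c,None,fx=1.66,fy=1.66,interpolation=cv2.INTER_CUBIC))
print(r.get_obs()['tcp_pos'],onz(load('scene0'),240,322,.05))
E
```

```text
[0.50378511 0.18949018 0.19667696] [0.4093621  0.32279112 0.05      ]
```

View pics/c2.png

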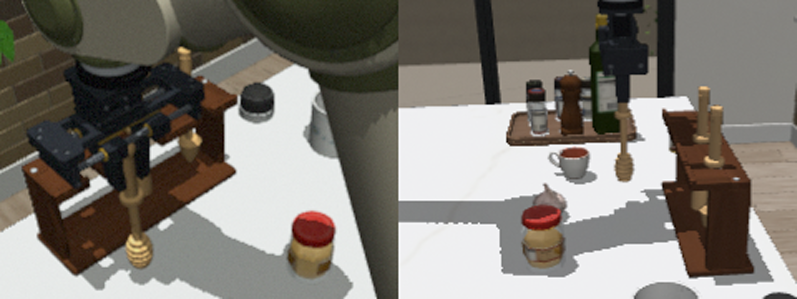

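The dipper is out and held upright. I can't tilt the wrist, so I'll turn the dipper in the grip by pressing its head against the solid front edge of the fixed board, between two slots.

{"op": "play_rows", "data": {
  "increments": [
    {"delta_pos":[0,0.5,-0.6],"roll":0,"grip":-1},
    {"delta_pos":[0,0.5,-0.6],"roll":0,"grip":-1},
    {"delta_pos":[0,0.2,-0.4],"roll":0,"grip":-1},
    {"delta_pos":[0.5,0,0],"roll":0,"grip":-1},
    {"delta_pos":[0.5,0,0],"roll":0,"grip":-1},
    {"delta_pos":[0.3,0,0],"roll":0,"grip":-1},
    {"delta_pos":[0.3,0,0],"roll":0,"grip":-1},
    {"delta_pos":[0.3,0,0],"roll":0,"grip":-1},
    {"delta_pos":[0.3,0,0.05],"roll":0,"grip":-1},
    {"delta_pos":[0,0,0],"roll":0,"grip":-1}
  ]
}}

```text
clock: 6.3
tcp_pos: [0.5921, 0.1412, 0.2577]
orientation: [3.142, 0.001, -0.001]
wrist_force: [-0.8, 0.4, -0.4]
finger_gap: 0.0201
grasp_force: 23.9
```

```bash
python3 - <<'E'
from h import *
b=grab('side','d3')['pixels'][60:260,260:440]; a=grab('scene','s3')['pixels'][60:260,180:400]
c=np.hstack([a,b]); cv2.imwrite('pics/c3.png',cv2.resize(c,None,fx=2,fy=2,interpolation=cv2.INTER_CUBIC))
print(r.get_obs()['tcp_pos'],r.get_obs()['wrist_force'])
E
```

```text
[0.59092725 0.14139931 0.25826555] [-0.21181553 -0.52179986 -1.16478682]
```

View pics/c3.png

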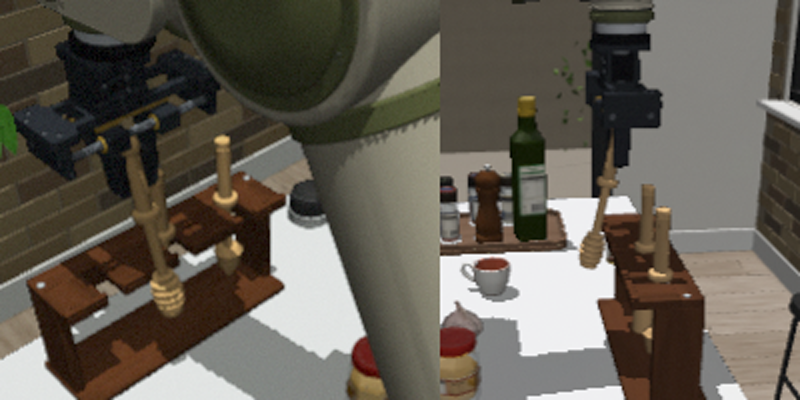

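The tilt is working: the head is swinging forward and the wrist force is low. I'll continue.

{"op": "play_rows", "data": {
  "increments": [
    {"delta_pos":[0.3,0,0.03],"roll":0,"grip":-1},
    {"delta_pos":[0.3,0,0.03],"roll":0,"grip":-1},
    {"delta_pos":[0.3,0,0.03],"roll":0,"grip":-1},
    {"delta_pos":[0.3,0,0.03],"roll":0,"grip":-1},
    {"delta_pos":[0.3,0,0.03],"roll":0,"grip":-1},
    {"delta_pos":[0.3,0,0.03],"roll":0,"grip":-1},
    {"delta_pos":[0.1,0,0],"roll":0,"grip":-1},
    {"delta_pos":[0,0,0],"roll":0,"grip":-1}
  ]
}}

```text
clock: 7.2
tcp_pos: [0.6668, 0.1415, 0.2515]
orientation: [3.142, 0.0, -0.001]
wrist_force: [-1.3, -0.3, 0.4]
finger_gap: 0.0169
grasp_force: 27.0
```

```bash
python3 - <<'E'
from h import *
b=grab('side','d4')['pixels'][60:260,260:440]; a=grab('scene','s4')['pixels'][60:260,180:400]
c=np.hstack([a,b]); cv2.imwrite('pics/c4.png',cv2.resize(c,None,fx=2,fy=2,interpolation=cv2.INTER_CUBIC))
print(r.get_obs()['tcp_pos'],r.get_obs()['wrist_force'])
E
```

```text
[0.66646858 0.14158173 0.25187399] [-1.24650169 -0.67154228 -0.42268783]
```

View pics/c4.png

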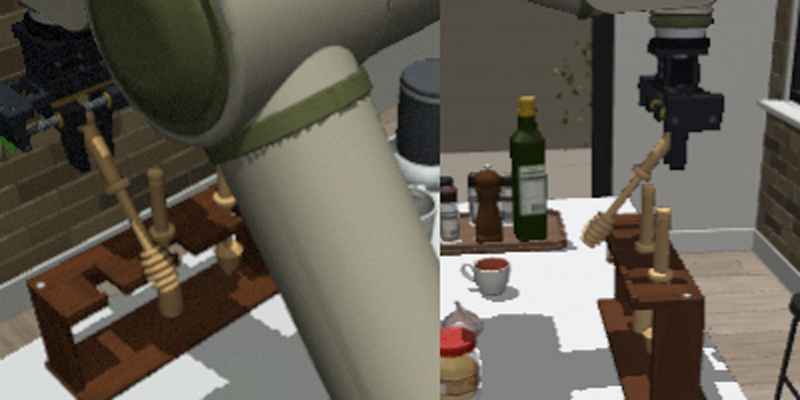

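The dipper now leans about 40–45°, with the head at scene (260,194) and side (337,176). I'll tighten the grip and back off forward and up, then measure the head relative to the TCP.

{"op": "play_rows", "data": {
  "force": 45,
  "increments": [
    {"delta_pos":[0,0,0],"roll":0,"grip":-1},
    {"delta_pos":[-0.3,0,0],"roll":0,"grip":-1},
    {"delta_pos":[-0.6,0,0],"roll":0,"grip":-1},
    {"delta_pos":[-0.7,0,-0.3],"roll":0,"grip":-1},
    {"delta_pos":[-0.7,0,-0.5],"roll":0,"grip":-1},
    {"delta_pos":[-0.7,0,-0.5],"roll":0,"grip":-1},
    {"delta_pos":[-0.3,0,-0.2],"roll":0,"grip":-1},
    {"delta_pos":[0,0,0],"roll":0,"grip":-1},
    {"delta_pos":[0,0,0],"roll":0,"grip":-1}
  ]
}}

```text
clock: 8.2
tcp_pos: [0.5355, 0.1415, 0.3108]
orientation: [3.142, 0.0, -0.001]
wrist_force: [0.1, 0.7, 0.6]
finger_gap: 0.016
grasp_force: 44.3
```

```bash
python3 - <<'E'
from h import *
b=grab('side','d5')['pixels'][40:240,200:400]; a=grab('scene','s5')['pixels'][60:260,180:400] 
a=grab('scene','s5')['pixels'][130:330,150:350]
c=np.hstack([a,b]); cv2.imwrite('pics/c5.png',cv2.resize(c,None,fx=2,fy=2,interpolation=cv2.INTER_CUBIC))
print(r.get_obs()['tcp_pos'],r.get_obs()['wrist_force'])
print(tri([(load('s4'),260,194),(load('d4'),337.5,176.5)]))
p=r.get_obs()['tcp_pos']+np.array([0,0,.0187]); print([proj(load(t),p) for t in('s5','d5')])
E
```

```text
[0.53563219 0.14140685 0.31011993] [ 0.03916315  0.29498592 -1.35473875]
(array([0.56498911, 0.14066773, 0.1601707 ]), [np.float64(0.0015562420568691548), np.float64(0.0015562420568690746)])
[array([261.18321117, 132.69390168]), array([326.96959371, 114.28001928])]
```

View pics/c5.png

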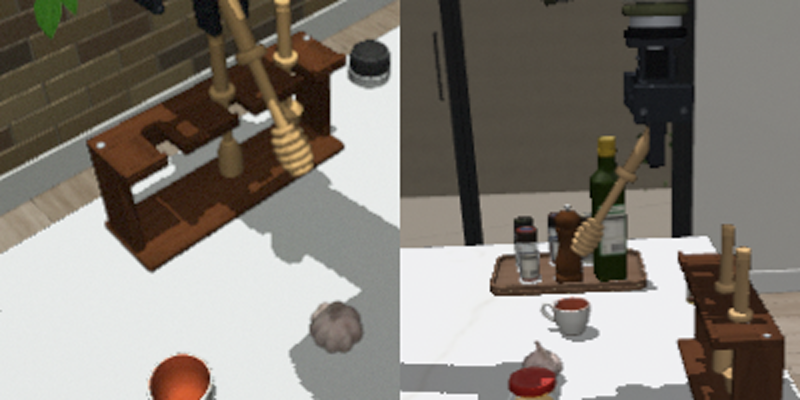

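```bash
python3 - <<'E'
from h import *
np.set_printoptions(precision=4,suppress=True)
s,d=load('s5'),load('d5')
h,e=tri([(s,296.5,205),(d,292.5,159)]); c,e2=tri([(s,273,158.5),(d,313,127)])
print(h,e,c,e2,np.linalg.norm(c-h))
a=(c-h)/np.linalg.norm(c-h); print('tilt',np.degrees(np.arccos(a[2])),a)
p=np.array([.5356,.1414,.3101]); print('head-tcp',h-p,'grip',h+a*.1345-p)
g=p+[0,0,.0187]; a2=(g-h)/np.linalg.norm(g-h); print(np.linalg.norm(g-h),np.degrees(np.arccos(a2[2])))
E
```

```text
[0.443  0.1436 0.2126] [np.float64(0.0003961032531401124), np.float64(0.0003961032531400103)] [0.4989 0.148  0.2948] [np.float64(0.0013380253505386973), np.float64(0.0013380253505385913)] 0.09948478715415375
tilt 34.30669204009185 [0.5619 0.0439 0.826 ]
head-tcp [-0.0926  0.0022 -0.0975] grip [-0.0171  0.0081  0.0136]
0.14858672538134612 38.58200291565645
```

The lean is about 37°. I'll press once more to bring it nearer 48°, for margin.

{"op": "play_rows", "data": {
  "force": 25,
  "increments": [
    {"delta_pos":[0.4,0,0.5],"roll":0,"grip":-1},
    {"delta_pos":[0.6,0,0.6],"roll":0,"grip":-1},
    {"delta_pos":[0.7,0,0.5],"roll":0,"grip":-1},
    {"delta_pos":[0.6,0,0.05],"roll":0,"grip":-1},
    {"delta_pos":[0.4,0,0],"roll":0,"grip":-1},
    {"delta_pos":[0.3,0,0],"roll":0,"grip":-1},
    {"delta_pos":[0.3,0,0],"roll":0,"grip":-1},
    {"delta_pos":[0.3,0,0],"roll":0,"grip":-1},
    {"delta_pos":[0.2,0,0],"roll":0,"grip":-1},
    {"delta_pos":[0,0,0],"roll":0,"grip":-1},
    {"delta_pos":[0,0,0],"roll":0,"grip":-1}
  ]
}}

```text
clock: 9.45
tcp_pos: [0.6869, 0.1414, 0.2445]
orientation: [3.141, 0.002, -0.001]
wrist_force: [-1.3, -0.5, 0.1]
finger_gap: 0.0165
grasp_force: 27.2
```

{"op": "play_rows", "data": {
  "force": 55,
  "increments": [
    {"delta_pos":[0,0,0],"roll":0,"grip":-1},
    {"delta_pos":[0,0,0],"roll":0,"grip":-1},
    {"delta_pos":[-0.3,0,0],"roll":0,"grip":-1},
    {"delta_pos":[-0.6,0,0],"roll":0,"grip":-1},
    {"delta_pos":[-0.8,0,-0.3],"roll":0,"grip":-1},
    {"delta_pos":[-0.8,0,-0.5],"roll":0,"grip":-1},
    {"delta_pos":[-0.8,0,-0.5],"roll":0,"grip":-1},
    {"delta_pos":[-0.5,0,-0.3],"roll":0,"grip":-1},
    {"delta_pos":[0,0,0],"roll":0,"grip":-1},
    {"delta_pos":[0,0,0],"roll":0,"grip":-1}
  ]
}}

```text
clock: 10.45
tcp_pos: [0.5353, 0.1416, 0.3096]
orientation: [-3.142, -0.001, -0.0]
wrist_force: [0.8, -0.5, -0.7]
finger_gap: 0.0159
grasp_force: 53.6
```

```bash
python3 - <<'E'
from h import *
b=grab('side','d6')['pixels'][40:240,200:400]; a=grab('scene','s6')['pixels'][130:330,150:350]
c=np.hstack([a,b]); cv2.imwrite('pics/c6.png',cv2.resize(c,None,fx=2,fy=2,interpolation=cv2.INTER_CUBIC))
print(r.get_obs()['tcp_pos'],r.get_obs()['wrist_force'])
E
```

```text
[0.53564212 0.14142901 0.30842267] [ 0.88680381 -0.33439487 -1.14081756]
```

View pics/c6.png

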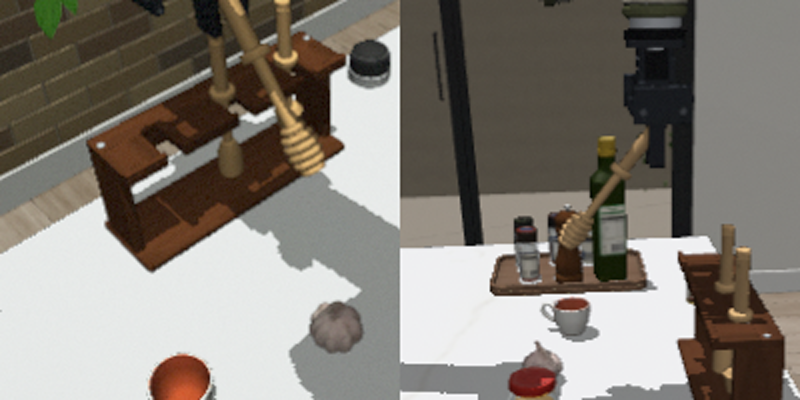

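The dipper is tilted further. The head is at scene (301,205) and side (287,155).

```bash
python3 - <<'E'
from h import *
np.set_printoptions(precision=4,suppress=True)
s,d=load('s6'),load('d6')
h,e=tri([(s,301,205),(d,287,155.5)]); c,e2=tri([(s,277.5,157.5),(d,310,126)])
print(h,e,c,e2,np.linalg.norm(c-h)); a=(c-h)/np.linalg.norm(c-h)
p=np.array([.5356,.1414,.3085]); g=p+[0,0,.0187]; a2=(g-h)/np.linalg.norm(g-h)
print(np.degrees(np.arccos(a[2])),np.degrees(np.arccos(a2[2])),np.linalg.norm(g-h),'head-tcp',h-p)
t=np.array([.518,-.230,.091+.075])-(h-p); print('tcp target',t,'delta',t-p)
E
```

```text
[0.4288 0.1445 0.2226] [np.float64(0.00041221628995396196), np.float64(0.00041221628995401167)] [0.4909 0.1434 0.2988] [np.float64(0.0011965817496896443), np.float64(0.0011965817496896367)] 0.09829919357111164
39.18919470536942 45.59292175059758 0.14950547406985 head-tcp [-0.1068  0.0031 -0.0859]
tcp target [ 0.6248 -0.2331  0.2519] delta [ 0.0892 -0.3745 -0.0566]
```

```bash
python3 - <<'E'
from h import *
s,d=load('scene0'),load('side0'); print(tri([(s,398,98),(d,441,320)]))
E
```

```text
(array([ 0.62915197, -0.42401842,  0.15678782]), [np.float64(0.001696851993514986), np.float64(0.001696851993515024)])
```

{"op": "play_rows", "data": {
  "increments": [
    {"delta_pos":[0,0.4,0],"roll":0,"grip":-1},
    {"delta_pos":[0,0.8,0],"roll":0,"grip":-1},
    {"delta_pos":[0,0.9,0],"roll":0,"grip":-1},
    {"delta_pos":[0,0.9,0],"roll":0,"grip":-1},
    {"delta_pos":[0,0.9,0],"roll":0,"grip":-1},
    {"delta_pos":[0,0.9,0],"roll":0,"grip":-1},
    {"delta_pos":[0,0.9,0],"roll":0,"grip":-1},
    {"delta_pos":[0,0.9,0],"roll":0,"grip":-1},
    {"delta_pos":[0,0.9,0],"roll":0,"grip":-1},
    {"delta_pos":[0,0.9,0],"roll":0,"grip":-1},
    {"delta_pos":[0,0.6,0],"roll":0,"grip":-1},
    {"delta_pos":[0,0.36,0],"roll":0,"grip":-1}
  ]
}}

```text
clock: 11.75
tcp_pos: [0.5343, -0.2359, 0.3084]
orientation: [-3.141, 0.002, -0.003]
wrist_force: [-1.1, 0.4, 0.7]
finger_gap: 0.0159
grasp_force: 53.6
```

{"op": "play_rows", "data": {
  "increments": [
    {"delta_pos":[0.3,0,0],"roll":0,"grip":-1},
    {"delta_pos":[0.5,-0.04,0.2],"roll":0,"grip":-1},
    {"delta_pos":[0.5,-0.03,0.3],"roll":0,"grip":-1},
    {"delta_pos":[0.5,0,0.4],"roll":0,"grip":-1},
    {"delta_pos":[0.3,0,0.3],"roll":0,"grip":-1},
    {"delta_pos":[0.15,0,0.15],"roll":0,"grip":-1},
    {"delta_pos":[0,0,0],"roll":0,"grip":-1},
    {"delta_pos":[0,0,0],"roll":0,"grip":-1},
    {"delta_pos":[0,0,0],"roll":0,"grip":-1}
  ]
}}

```text
clock: 12.65
tcp_pos: [0.6244, -0.2303, 0.2567]
orientation: [3.141, -0.001, -0.001]
wrist_force: [0.0, -0.1, -0.8]
finger_gap: 0.0158
grasp_force: 53.6
```

```bash
python3 - <<'E'
from h import *
b=grab('side','d7')['pixels'][140:340,260:460]; a=grab('scene','s7')['pixels'][60:260,280:480]
c=np.hstack([a,b]); cv2.imwrite('pics/c7.png',cv2.resize(c,None,fx=2,fy=2,interpolation=cv2.INTER_CUBIC))
print(r.get_obs()['tcp_pos'],r.get_obs()['wrist_force'])
E
```

```text
[ 0.62446119 -0.23027342  0.25653206] [-0.57807139 -1.06321348 -0.56774963]
```

View pics/c7.png

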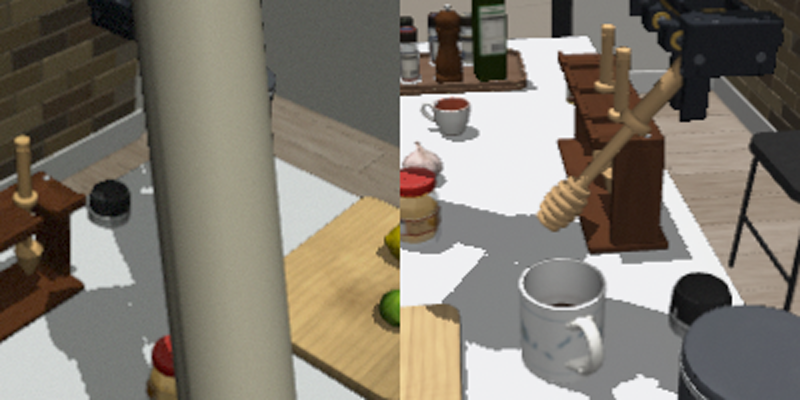

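In the side view the dipper leans over the mug, with the head at (341,241) and the unmoved mouth at (341,282). The arm blocks the scene view. I'll check the numbers from the side ray.

```bash
python3 - <<'E'
from h import *
d=load('d7'); y=-.229
def ony(u,v): o,w=ray(d,u,v); return o+w*(y-o[1])/w[1]
h=ony(341.5,241.5); c=ony((635-400)/2+260,122/2+140); g=r.get_obs()['tcp_pos']+[0,0,.0187]
print(h,c,np.linalg.norm(h-c),np.degrees(np.arctan2(c[0]-h[0],c[2]-h[2])),np.degrees(np.arctan2(g[0]-h[0],g[2]-h[2])),abs(r.get_obs()['joint_velocities']).max())
E
```

```text
[ 0.52036498 -0.229       0.17204384] [ 0.58185938 -0.229       0.2480259 ] 0.09774882942038246 38.984211831581455 45.25097706466248 0.0034563395971919696
```

```bash
python3 -c "
from h import *
print(r.close_job())"
```

```text
the job is handed in; nothing more can be done
None
```

I handed the job in with the dipper held still, leaning roughly 39–45° head-down. Its head is within about 5 mm of the mug's axis and about 80 mm above the rim by the side camera (the arm blocked the scene view); no verdict was returned.

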